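# Find the high side of an eccentric on bench centres

## Task

Slide the dial gauge up to the spindle by its post until the plunger is pushed in about half of its 15 mm travel, then turn the spindle by its handwheel, watching the gauge swing, and leave the high side of the eccentric at the plunger (gauge at its greatest reading), with the gauge still bearing on it. Handle the wheel gently, so that the spindle is not pressed or lifted out of its sprung centres, do not bottom the plunger or touch the plunger, the dial or the eccentric, and leave everything else on the bench where it is.

Things in the scene. Friction and masses are not known exactly. Their poses are not given: they have to be found in the camera images.
- centres: Grey fixture, fixed to the bench: base plate 20 mm thick, x -70 to +195 mm, y -135 to +135 mm; headstock (y +90 to +124 mm) and tailstock (y -134 to -100 mm), 118 mm high, carry a level spindle between centres. Origin on the bench below mid-spindle; y axis parallel to the spindle axis, which lies at x = 0, z = 100 mm; x axis points from spindle to gauge.
- eccentric_mid (a point): Point on the spindle axis (x = 0, y = +50 mm, z = 100 mm of the fixture) inside the eccentric: a plain round steel disc, diameter 56 mm, 16 mm wide, fixed on the spindle with its centre 2.5 mm off the axis, so its rim is 30.5 mm from the axis on the high side and 25.5 mm on the low side. Which side is high has no fixed relation to the handwheel's notch.
- wheel_centre (a point): Centre of the aluminium handwheel, on the spindle axis (y = -30 mm of the fixture): disc, diameter 90 mm, 12 mm thick, faces square to the spindle, six dark holes, dark index notch in the rim. On both sides bare 14 mm shaft (28 mm hub to 15 mm from the centre), free 66 mm towards the eccentric, 44 mm towards the tailstock. The rim can be pinched across the faces from above, leaning up to 45 degrees.
- spindle (a joint): Turn of the spindle (rad), handwheel and eccentric together, no stops; 0 = index notch at the top, grows as the wheel's top moves towards the gauge (+x of the fixture). Turns stiffly, as in thick grease: 0.15 N m at 1 rad/s (about 4 N at the rim); stays where it is left. The centres are sprung: the spindle gives 1 mm for each 6 N that it is pressed down or lifted, and comes out of them beyond 2.5 mm (15 N).
- gauge (a joint): Travel of the gauge carriage (m) on its way: 0 = farthest from the spindle, grows towards the spindle (-x of the fixture), to 0.040. Drag 6 N; stays where it is left. It bears a dial gauge, 46 mm across, dial up, top 112 mm above the bench, centre at x = 92 mm minus travel, y = +50 mm of the fixture.
- post_top (a point): Top centre of the upright post by which the carriage is moved: black round grip, diameter 16 mm, 30 mm long (a 10 mm stem below), top 106 mm above the bench, 50 mm behind the dial's centre (x = 142 mm minus travel, y = +50 mm of the fixture), 19 mm clear of the dial.
- plunger (a joint): How far the sprung plunger is pushed in (m): 0 = fully out, 0.015 = bottomed. Spring 0.6 N plus 0.2 N per mm. The dial's needle turns with it clockwise from above, 0.38 rad per mm; at 0 it points to the spindle. Carriage still, it swings 5 mm in all (plus or minus 2.5 mm, like a sine) in one turn of the spindle, greatest with the eccentric's high side at the plunger.
- plunger_tip (a point): Tip of the plunger, 100 mm above the bench, y = +50 mm of the fixture, pointing to its -x; with the plunger out it is 46 mm in front of the dial's centre.
- spare_disc: Loose spare steel disc, diameter 56 mm, 16 mm thick, lying on the base plate; origin at its underside.
- spanner: Loose open spanner, 140 mm long, lying beside the fixture; origin at its underside.
- tube_cap: Loose orange screw cap, diameter 36 mm, 14 mm high, lying beside the fixture; origin at its underside.
- reagent_bottle: Loose white bottle, diameter 68 mm, 150 mm high; origin at its underside.
- amber_bottle: Loose amber bottle, diameter 60 mm, 130 mm high; origin at its underside.
- flask: Loose conical glass flask, base diameter 72 mm, 110 mm high; origin at its underside.
- tip_box: Loose blue box with a clear lid, 120 x 85 x 68 mm; origin at its underside.
- waste_jug: Loose open square white jug, 100 x 100 x 150 mm; origin at its underside.

How it is judged:
On the way:
1. the gauge is set: plunger pushed in by 5.5 to 9.5 mm, the wheel not yet turned (value of joint plunger between 0.0055 and 0.0095 m and value of joint spindle between -0.5 and 0.5 rad), for 0.2 s.
At the end, for the whole second after the job is handed in: The high side of the eccentric is at the plunger, within about 20 degrees of turn (plunger tip within 0.15 mm of its farthest from the spindle axis, 30.5 mm), the plunger still pushed in by 0.8 to 14.5 mm, and the spindle at rest (x of plunger_tip in the frame of centres above 0.03035 m and value of joint plunger between 0.0008 and 0.0145 m and velocity of joint spindle between -0.05 and 0.05 rad/s); the robot touches nothing.
It fails at once if the plunger is bottomed (over 14.7 mm) (value of joint plunger above 0.0147 m).
It fails at once if the spindle is pressed or lifted more than 2.5 mm out of its centres (15 N) (z of wheel_centre in the frame of centres above 0.1025 m or z of wheel_centre in the frame of centres below 0.0975 m).
It fails at once if the robot touches the plunger, the dial or the eccentric (over 1 N) (contact force between any of the fingers, the arm and plunger_c0 above 1 N or contact force between any of the fingers, the arm and plunger_c1 above 1 N or contact force between any of the fingers, the arm and gauge_c2 above 1 N or contact force between any of the fingers, the arm and eccentric_c0 above 1 N).
It fails at once if something else on the bench is moved more than 25 mm (distance of any of spare_disc, spanner, tube_cap, reagent_bottle, amber_bottle, flask, tip_box, waste_jug from where it was at the start of the episode above 0.025 m).
It also fails if it takes over 72 s, if anything falls off the work surface, if the arm or the gripper's body presses on something with over 40 N, if the wrist force passes 120 N, or if a joint passes its speed limit or range.

## Robot

A 7-joint arm with a two-finger parallel gripper is mounted at the origin on the work surface. World frame = base frame: x ahead of the robot, y to its left, z up, the work surface at z = 0. Lengths are in m, angles in rad, forces in N, time in s.
With the tool pointing down it reaches from about 0.425 to 0.875 m from the base axis. Payload 4.7 kg.
Tool frame: the origin (TCP) lies on the centre line of the jaws, within the pads' length; the fingertips stand ahead of it and the grasp point (between the pads) lies 2 mm behind it (nose_length is the z of the fingertips in the tool frame, in m); z points along the fingers, y is the line along which they close (so a half turn about z gives the same grasp; the last joint's range is limited). The gripper opens to 87 mm and grips with 3 to 60 N. Pads are 19 mm wide; open, the fingers measure 117 mm over their backs; the gripper's body (75 mm by 190 mm) begins 51 mm behind the grasp point.
Start: joints at [-1.194, 0.321, -0.07, 1.45, 0.023, 1.371, -0.057], TCP at [0.231, 0.608, 0.24] pointing down, gripper open.
Joint ranges: [-2.86, 2.86], [-0.3, 2.09], [-1.38, 1.24], [0.06, 2.45], [-1.56, 4.7], [0.09, 2.05], [-2.69, 2.69]. Speed limits (rad/s): [2.57, 2.57, 3.14, 3.14, 3.14, 3.14, 3.14].

## Interface

Orientations are given as a rotation vector (axis times angle).
In Python, from bench import * gives the robot as it stands.
- The arm moves only by the tool send_rows, never from a script. Its arguments are lists of equal length, an entry for each row: "xyz": the shift along the tool's x, y, z in mm, a list of three; "dr": the turn, a rotation vector about the tool's x, y, z in rad, a list of three. A call has exactly 10 rows; each row is the pose to reach, as a shift and turn from the pose commanded when the call began, along the tool's axes at that moment; what a row does not reach only later rows make up. A row lasts 1/12 s, in which the tool goes at most 41.7 mm and 7.16 degrees, less where a joint would pass 70% of its speed; a pose out of reach is approached as far as the arm can. A call with a gripper value outside its range is refused whole. "jaw" is the finger opening in mm, from 0 to 87, set as the call begins (left out, the last holds). The fingers move at their own pace and stop on an object; "grip_force" is the grip in N (left out, the last holds). Time passes only in rows, so rows that repeat a pose let the fingers close, or fill a call up. It gives the time, the measured TCP pose, the force, the opening and the grip force at its end, in the units of the state.
- get_state(): the state, without advancing time (a new reading comes with each control period).
- get_image(name): name is "side" or "top" or "wrist"; returns the picture (384x512x3 uint8, red, green, blue); there is no depth.
- calibration(name): a dict with "vfov" (degrees; the focal length in pixels is half the picture's height over the tangent of half this angle, whatever the lens; pixels are square), "cx", "cy" (the principal point, pixels), "k1" (the pictures are not rectified: a ray, as slopes to the right and down, at radius r is drawn at 1 + k1 r^2 times it, then the intrinsics apply), "rvec" (rotation vector, rad) and "tvec" (3), from world to camera coordinates, as OpenCV has them; the wrist camera has in their place "hand_eye" (4x4, takes a point from camera to tool coordinates, whose origin is the TCP and whose axes are the flange's). Camera axes: x right, y down, z forward; pixel columns grow to the right and rows downward; lengths in m; the calibration is good to about 2 mm. A picture is of the moment at which its call begins: read the wrist's pose just before it. calibration takes no time and is no camera call.
- close_job(): hands the job in; it is judged then, once.
The state is a dict: "time": time; "joint_positions": joint angles; "qd": joint speeds; "joint_torque": joint torques, N m; "position": TCP position; "tool_rot": TCP orientation; "ft_force": force on the tool from outside, world axes, zero at the start; "torque": the same for the moment, N m; "grip_width": opening from 0.0 (shut) to 1.0 (fully open); "grip_force": force on a finger pad.
Only numpy, scipy, OpenCV 4.12 (cv2) and the standard library are available. Lean on these libraries where they do the work, as an engineer would, in place of code of your own. Each camera call takes 0.05 s, during which the arm holds its last target. There are 200 camera calls.

## Working session

There is one attempt and no reset: what is moved stays moved. The work goes in short steps, Python scripts to look and compute and a tool call to move; the robot and the scene stay as the last step left them, time stands still between calls to the robot, and variables do not carry over. Pictures are saved under pics/ and viewed, at most 10 in all, crops included, and the job is handed in when it is done.

Besides the shell and the picture viewer there is one more tool, called after "Emit:" by a JSON object that holds its "fn" and its "kwargs", one argument or row to a line. send_rows: Moves the arm, as the interface text tells. Its arguments: {"type":"object","properties":{"xyz":{"type":"array"},"dr":{"type":"array"},"jaw":{"type":"number"},"grip_force":{"type":"number"}},"required":["xyz","dr"]}

```bash
mkdir -p pics; ls; python3 - <<'E'
from bench import *
import cv2,json
s=get_state();print(s)
ims=[]
for n in("side","top"):
    im=get_image(n);cv2.imwrite(f"pics/{n}0.png",im[:,:,::-1]);print(n,calibration(n))
print(calibration("wrist"))
E
```

```text
pics
{'time': 0.0, 'joint_positions': array([-1.19391451,  0.32185522, -0.07011413,  1.45167246,  0.02261064,
        1.37078533, -0.0568953 ]), 'qd': array([ 3.87811401e-04,  2.24179760e-03,  5.60185110e-04,  9.34964565e-04,
       -7.55248965e-04,  3.18992292e-04,  8.12921516e-05]), 'joint_torque': array([ 4.82808025e-05, -4.91281736e+01, -4.03738786e-01, -3.12536788e+01,
       -6.39250455e-02,  4.34551982e-02,  1.73414060e-04]), 'position': array([0.23051738, 0.60719769, 0.23844206]), 'tool_rot': array([-5.66590117e-01, -3.08982064e+00,  3.00971567e-03]), 'ft_force': array([ 0.08768348, -0.33911002, -0.22033853]), 'torque': array([-0.05698501, -0.05302348,  0.00211275]), 'grip_force': 0.0, 'grip_width': 0.9995815166314495}
side {'vfov': 48.90939455169949, 'cx': 257.60989709797377, 'cy': 190.21360909105263, 'k1': -0.047615691650337695, 'rvec': array([ 2.20548383, -0.57320887,  0.27929633]), 'tvec': array([-0.45929019,  0.23242818,  1.37816561])}
top {'vfov': 47.48404220424897, 'cx': 253.35325063781335, 'cy': 189.74427026007206, 'k1': -0.017576897317565985, 'rvec': array([ 1.98986932, -2.21801144,  0.24040835]), 'tvec': array([0.03467237, 0.52633236, 1.23531098])}
{'vfov': 71.64248632534914, 'cx': 256.7959741468954, 'cy': 189.99967996936206, 'k1': -0.05850910815983676, 'hand_eye': array([[-1.07699893e-04, -9.70119925e-01, -2.42625884e-01,
         6.52815990e-02],
       [ 9.99999954e-01, -1.73306243e-04,  2.49058141e-04,
        -7.00625807e-04],
       [-2.83664846e-04, -2.42625846e-01,  9.70119899e-01,
        -1.44198550e-01],
       [ 0.00000000e+00,  0.00000000e+00,  0.00000000e+00,
         1.00000000e+00]])}
```

```bash
cd pics; python3 -c "
import cv2
for n in('side','top'):
    cv2.imwrite(n+'0b.png',cv2.resize(cv2.imread(n+'0.png'),(800,600),interpolation=cv2.INTER_CUBIC))"
```

```text
(no output)
```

View pics/side0b.png

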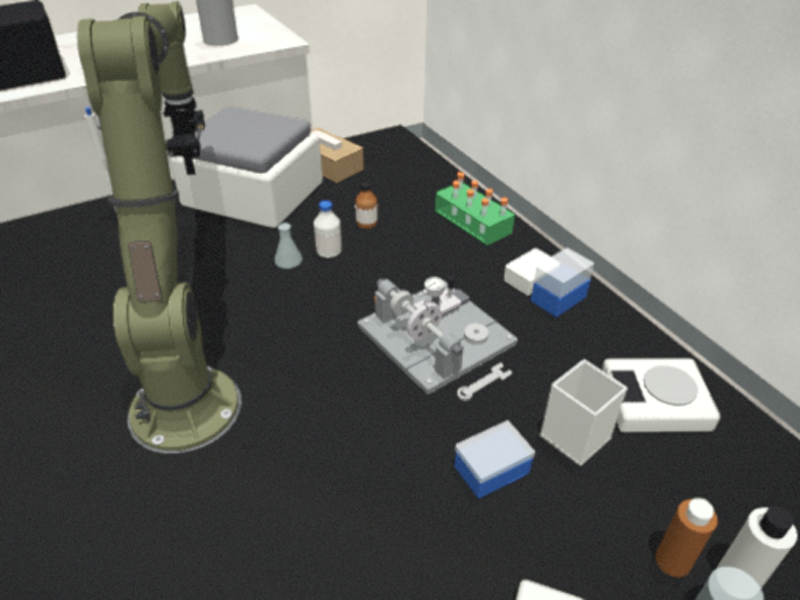

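View pics/top0b.png

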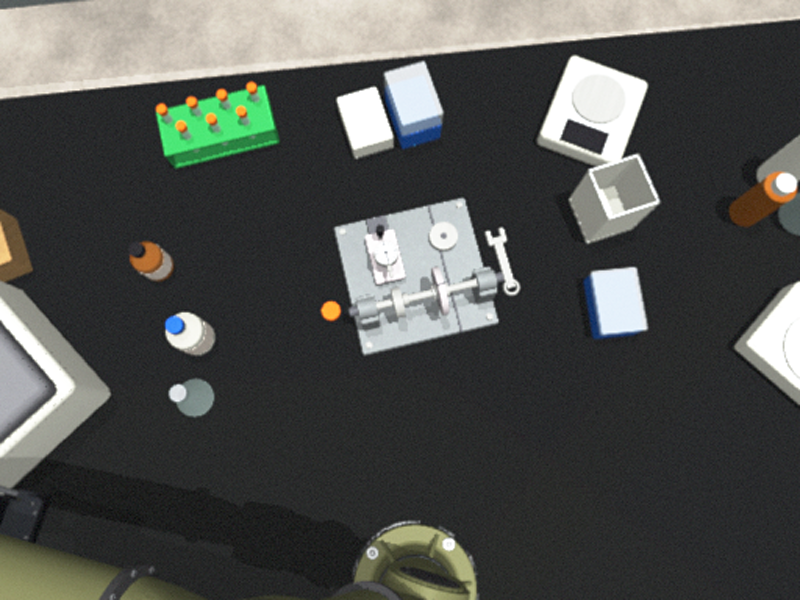

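The side view shows the fixture mid-bench. In the top view (800 px scale) the plate corners are at about (335,228), (465,200), (497,325) and (363,353). The gauge post is at (380,230), the dial at (386,256), the wheel at (442,290) and the eccentric at (398,300). The tube cap is at (331,311), by the headstock.

```bash
cat > h.py <<'E'
import numpy as np,cv2
from scipy.spatial.transform import Rotation as R
from bench import *
def K(c,h=384):
    f=h/2/np.tan(np.radians(c["vfov"])/2); return np.array([[f,0,c["cx"]],[0,f,c["cy"]],[0,0,1.]]),np.array([c["k1"],0,0,0,0])
def ext(n,s=None):
    c=calibration(n)
    if n!="wrist": return c,R.from_rotvec(c["rvec"]).as_matrix(),np.array(c["tvec"])
    T=np.eye(4);T[:3,:3]=R.from_rotvec(s["tool_rot"]).as_matrix();T[:3,3]=s["position"]
    M=np.linalg.inv(T@c["hand_eye"]);return c,M[:3,:3],M[:3,3]
def undist(c,uv):  # k1 on undistorted slopes, as OpenCV
    k,d=K(c);return cv2.undistortPoints(np.array(uv,float).reshape(-1,1,2),k,d)[:,0]
def cast(n,uv,z,s=None):
    c,Rm,t=ext(n,s);p=undist(c,uv);d=np.c_[p,np.ones(len(p))]@Rm;o=-Rm.T@t
    return o+d*((z-o[2])/d[:,2])[:,None]
def proj(n,P,s=None):
    c,Rm,t=ext(n,s);k,d=K(c);return cv2.projectPoints(np.array(P,float).reshape(-1,1,3),cv2.Rodrigues(Rm)[0],t,k,d)[0][:,0]
E
python3 - <<'E'
from h import *
im=cv2.imread("pics/top0.png");g=cv2.cvtColor(im,6)
m=(g>75).astype(np.uint8);m[:, :205]=0;m[:,330:]=0;m[:120]=0;m[240:]=0
n,l,st,_=cv2.connectedComponentsWithStats(m);i=1+np.argmax(st[1:,4]);m=(l==i).astype(np.uint8);print(st[i])
ct=max(cv2.findContours(m,0,1)[0],key=cv2.contourArea)[:,0].astype(float)
C=np.array([[335,228],[465,200],[497,325],[363,353]])*.64
L=[]
for a in range(4):
    p,q=C[a],C[(a+1)%4];d=(q-p)/np.linalg.norm(q-p);nn=np.array([-d[1],d[0]])
    w=(ct-p)@d;e=abs((ct-p)@nn);P=ct[(e<3)&(w>8)&(w<np.linalg.norm(q-p)-8)]
    vx,vy,x,y=cv2.fitLine(P.astype(np.float32),cv2.DIST_HUBER,0,.01,.01).ravel();L.append(np.cross([x,y,1],[x+vx,y+vy,1]));print(len(P))
cs=[]
for a in range(4):
    x=np.cross(L[a-1],L[a]);cs.append(x[:2]/x[2])
cs=np.array(cs);W=cast("top",cs,.02);print(cs,W)
print([np.linalg.norm(W[a]-W[(a+1)%4]) for a in range(4)])
F=np.array([[195,135],[195,-135],[-70,-135],[-70,135]])/1000
# rigid fit
cf,cw=F.mean(0),W[:,:2].mean(0);U,S,Vt=np.linalg.svd((F-cf).T@(W[:,:2]-cw));Rm=(U@Vt).T
th=np.arctan2(Rm[1,0],Rm[0,0]);t=cw-Rm@cf;print("th",th,"t",t,"res",(F@Rm.T+t-W[:,:2])*1000)
for nm,p in dict(wheel=(0,-.03,.1),ecc=(0,.05,.1),post=(.142,.05,.106),dial=(.092,.05,.112)).items():
    w=np.r_[Rm@p[:2]+t,p[2]];print(nm,w,"top800",proj("top",w)/.64,"side800",proj("side",w)/.64)
E
```

```text
[ 213  126  117  102 7910]
68
50
69
65
[[212.97516724 145.05040258]
 [296.38028141 126.03049651]
 [318.97079488 206.27261092]
 [232.26611245 226.88265118]] [[ 0.69194417  0.08707562  0.02      ]
 [ 0.72592891 -0.18039012  0.02      ]
 [ 0.46304679 -0.21510559  0.02      ]
 [ 0.4290409   0.05198682  0.02      ]]
[np.float64(0.2696161811513938), np.float64(0.2651644232858773), np.float64(0.2692484999002429), np.float64(0.26523452651222257)]
th 0.1292032516598574 t [ 0.51551114 -0.07216107] res [[-0.45233364 -0.23733953]
 [ 0.35082803 -0.52111193]
 [ 0.44175673  0.05067256]
 [-0.34025112  0.7077789 ]]
wheel [ 0.51937646 -0.10191102  0.1       ] top800 [[439.17357586 290.95887362]] side800 [[422.67373515 321.23086857]]
ecc [ 0.50906893 -0.02257783  0.1       ] top800 [[396.85703879 300.99495978]] side800 [[400.8724114  302.23824857]]
post [ 0.64988534 -0.00428197  0.106     ] top800 [[378.98578148 228.15365591]] side800 [[449.20302838 277.35758232]]
dial [ 0.6003021  -0.01072418  0.112     ] top800 [[385.10438809 252.23712867]] side800 [[432.76487899 283.15352337]]
```

```bash
cat >> h.py <<'E'
TH=0.1292;T0=np.array([.5155,-.0722])
FR=np.array([[np.cos(TH),-np.sin(TH)],[np.sin(TH),np.cos(TH)]])
def f2w(p): p=np.array(p,float);return np.r_[FR@p[:2]+T0,p[2]]
def w2f(w): w=np.array(w,float);return np.r_[FR.T@(w[:2]-T0),w[2]]
def pose(flip,lean=0):
    # tool z down, y along +-fixture y; flip=-1: tool x to fixture -x; lean: tool back leans to fixture +x
    f=np.array([[flip,0,0],[0,-flip,0],[0,0,-1.]]).T
    return R.from_rotvec([0,0,TH])*R.from_rotvec([0,lean,0])*R.from_matrix(f)
def go(pf,rot):
    s=get_state();r0=R.from_rotvec(s["tool_rot"]);d=r0.inv().apply(f2w(pf)-s["position"])*1000
    print("shift",d.round(1),"dr",(r0.inv()*rot).as_rotvec().round(3))
def where():
    s=get_state();r=R.from_rotvec(s["tool_rot"]);print("t",round(s["time"],2),"fix",(w2f(s["position"])*1000).round(1),"F",(R.from_rotvec([0,0,-TH]).apply(s["ft_force"])).round(1),"tq",s["torque"].round(2),"grip",s["grip_force"],s["grip_width"])
    print(" tool axes in fix (cols)",(R.from_rotvec([0,0,-TH])*r).as_matrix().round(3).tolist());return s
E
python3 - <<'E'
from h import *
import bench
print([x for x in dir(bench) if not x.startswith('__')],getattr(bench,'nose_length',None))
where();go([.150,.05,.22],pose(-1))
E
```

```text
['MotionError', 'calibration', 'close_job', 'get_image', 'get_state', 'nose_length'] 0.017
t 0.1 fix [-195.   710.5  238.5] F [ 0.   0.2 -0.6] tq [ 0.03 -0.02  0.  ] grip 0.0 1.0015039449783663
 tool axes in fix (cols) [[-0.881, 0.472, -0.001], [0.472, 0.881, -0.002], [-0.0, -0.002, -1.0]]
shift [-616.1 -419.1   19.3] dr [-0.002 -0.    -0.492]
```

Emit:
{"fn": "send_rows", "kwargs": {
  "xyz": [
    [-20,-14,0],
    [-50,-34,0],
    [-82,-56,0],
    [-114,-77,0],
    [-146,-99,0],
    [-178,-121,0],
    [-210,-143,0],
    [-242,-165,0],
    [-274,-187,0],
    [-306,-208,0]
  ],
  "dr": [
    [0,0,0],
    [0,0,0],
    [0,0,0],
    [0,0,0],
    [0,0,0],
    [0,0,0],
    [0,0,0],
    [0,0,0],
    [0,0,0],
    [0,0,0]
  ]
}}

```text
time: 0.93
position: [0.4435, 0.3026, 0.2394]
tool_rot: [-0.567, -3.09, 0.0]
ft_force: [1.1, -0.6, -0.1]
grip_width: 1.0
grip_force: 0.0
```

Emit:
{"fn": "send_rows", "kwargs": {
  "xyz": [
    [-32,-22,2],
    [-64,-44,4],
    [-96,-66,6],
    [-128,-88,8],
    [-160,-110,10],
    [-192,-132,12],
    [-224,-154,14],
    [-256,-176,16],
    [-286,-197,18],
    [-310,-211,19]
  ],
  "dr": [
    [0,0,-0.05],
    [0,0,-0.1],
    [0,0,-0.15],
    [0,0,-0.2],
    [0,0,-0.25],
    [0,0,-0.3],
    [0,0,-0.35],
    [0,0,-0.4],
    [0,0,-0.45],
    [0,0,-0.49]
  ]
}}

```text
time: 1.77
position: [0.6585, -0.0068, 0.2198]
tool_rot: [0.199, -3.134, 0.003]
ft_force: [0.4, -0.3, -0.3]
grip_width: 0.998
grip_force: 0.0
```

```bash
python3 - <<'E'
from h import *
s=where();im=get_image("wrist")[:,:,::-1];cv2.imwrite("pics/w1.png",im);cv2.imwrite("pics/w1b.png",cv2.resize(im,(800,600),interpolation=cv2.INTER_CUBIC))
np.savez("pics/w1.npz",**{k:s[k] for k in("position","tool_rot")})
for n,p in dict(post=(.142,.05,.106),dial=(.092,.05,.112),wheel=(0,-.03,.1),wtop=(0,-.03,.145),ecctop=(0,.05,.13)).items(): print(n,proj("wrist",f2w(p),s)/.64)
E
```

```text
t 1.77 fix [150.2  46.4 219.8] F [ 0.3 -0.4 -0.3] tq [-0.03  0.02 -0.01] grip 0.0 0.9977775258588931
 tool axes in fix (cols) [[-1.0, 0.003, -0.001], [0.003, 1.0, -0.002], [0.001, -0.002, -1.0]]
post [[408.48926142 286.20796443]]
dial [[408.74456727 206.2656742 ]]
wheel [[271.50494123  47.21483104]]
wtop [[243.46422238  16.13885163]]
ecctop [[409.41949435  25.08853796]]
```

View pics/w1b.png

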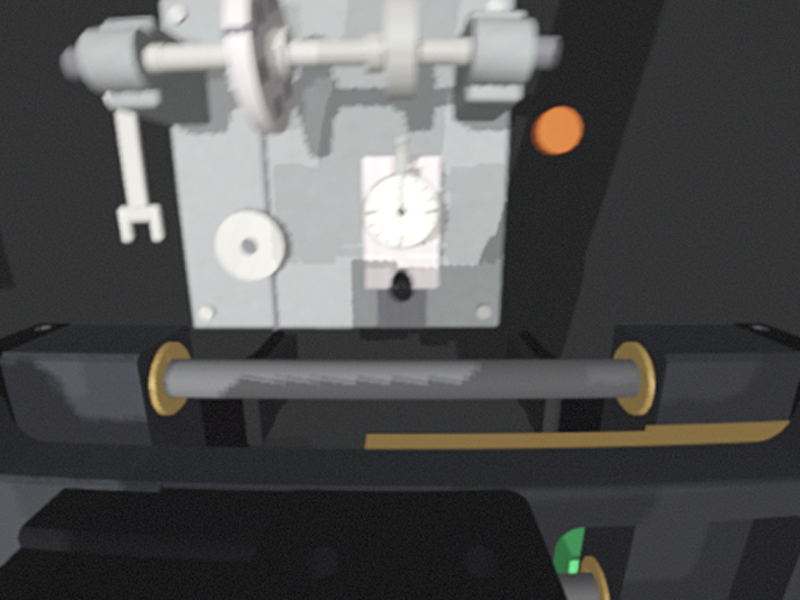

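Wrist view (800 scale): the dial centre is at (401,211) with its needle pointing at the spindle. The post top is near (401,282), on the tool's centre line. The wheel is at (265,60), and the near plate corners are at (195,328) and (500,328).

```bash
python3 - <<'E'
from h import *
s=dict(np.load("pics/w1.npz"))
for n,uv,z in [("c-",(193,328),.02),("c+",(501,328),.02),("dial",(401,211),.112),("post",(401,283),.106)]:
    print(n,(w2f(cast("wrist",[np.array(uv)*.64],z,s)[0])*1000).round(1))
g=cv2.imread("pics/w1.png",0)
# dial disc by threshold
m=(g[105:165,225:290]>200).astype(np.uint8);ct=max(cv2.findContours(m,0,1)[0],key=cv2.contourArea);e=cv2.fitEllipse(cv2.convexHull(ct));print(e)
print((w2f(cast("wrist",[np.array(e[0])+[225,105]],.112,s)[0])*1000).round(1))
d=(g[165:200,240:275]<60).astype(np.uint8);n,l,st,c=cv2.connectedComponentsWithStats(d);print(st,c+[240,165])
t=cv2.imread("pics/top0.png");
go([.140,.0464,.15],pose(-1))
cv2.imwrite("pics/c1.png",cv2.resize(g[95:205,215:300],None,fx=5,fy=5,interpolation=2))
E
```

```text
c- [ 198.3 -138.9   20. ]
c+ [198.6 132.1  20. ]
dial [ 94.8  45.4 112. ]
post [139.9  45.2 106. ]
((31.079261779785156, 25.745235443115234), (54.755638122558594, 138.44464111328125), 0.7617301344871521)
[ 90.8  44.9 112. ]
[[   0    0   35   35 1078]
 [  11   10   12   17  147]] [[257.03617811 181.79962894]
 [256.73469388 183.46938776]]
shift [11.7  6.1 69.2] dr [-0.006  0.    -0.007]
```

View pics/c1.png

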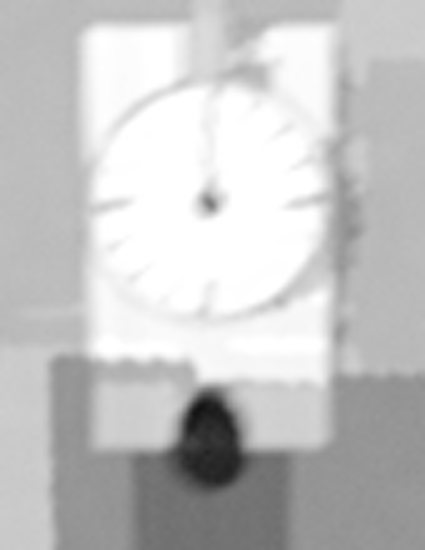

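```bash
sed -i 's/^FR=.*/&\nT0=T0+FR@[.0035,-.004]/' h.py; python3 - <<'E'
from h import *
where();go([.142,.05,.096],pose(-1))
E
```

```text
t 1.82 fix [148.2  44.6 219.3] F [ 1.5 -4.1  0.4] tq [-0.27 -0.09 -0.  ] grip 0.0 1.0014537194748772
 tool axes in fix (cols) [[-1.0, 0.007, 0.0], [0.007, 1.0, -0.006], [-0.001, -0.006, -1.0]]
shift [  6.3   6.1 123.2] dr [-0.006  0.    -0.007]
```

Emit:
{"fn": "send_rows", "kwargs": {
  "xyz": [
    [0,0,0],
    [0,0,0],
    [0,0,0],
    [0,0,0],
    [0,0,0],
    [0,0,0],
    [0,0,0],
    [0,0,0],
    [0,0,0],
    [0,0,0]
  ],
  "dr": [
    [0,0,0],
    [0,0,0],
    [0,0,0],
    [0,0,0],
    [0,0,0],
    [0,0,0],
    [0,0,0],
    [0,0,0],
    [0,0,0],
    [0,0,0]
  ]
}}

```text
time: 2.65
position: [0.6579, -0.0026, 0.2206]
tool_rot: [-0.2, 3.135, 0.0]
ft_force: [0.0, 0.2, -0.4]
grip_width: 0.999
grip_force: 0.0
```

```bash
python3 - <<'E'
from h import *
s=where();im=get_image("wrist")[:,:,::-1];cv2.imwrite("pics/w2.png",im)
np.savez("pics/w2.npz",**{k:s[k] for k in("position","tool_rot")})
where();go([.142,.05,.096],pose(-1))
g=np.ascontiguousarray(im[:,:,1])
m=(g<70).astype(np.uint8);m[205:]=0;m[:150]=0;m[:,225:290]*=1;m[:,:225]=0;m[:,290:]=0
n,l,st,c=cv2.connectedComponentsWithStats(m);print(st[1:],c[1:])
mm=(g>60).astype(np.uint8);mm[207:]=0
row=g[200];print("row200 edges",np.where(np.abs(np.diff(row.astype(int)))>25)[0])
for x in(150,200,300): print(x,g[195:215,x])
E
```

```text
t 2.65 fix [146.7  54.7 220.6] F [ 0.1  0.2 -0.4] tq [0.04 0.02 0.03] grip 0.0 0.9985178783218271
 tool axes in fix (cols) [[-1.0, 0.002, 0.0], [0.002, 1.0, 0.0], [-0.0, 0.0, -1.0]]
t 2.7 fix [146.7  54.6 220.6] F [ 0.2  0.1 -0.1] tq [ 0.08  0.08 -0.01] grip 0.0 0.9963255654912226
 tool axes in fix (cols) [[-1.0, 0.002, 0.0], [0.002, 1.0, 0.0], [-0.0, 0.0, -1.0]]
shift [  4.7  -4.6 124.6] dr [ 0.     0.    -0.002]
[[247 173  15  19 204]] [[254.1372549  182.05882353]]
row200 edges [119 120 121 133 175 176 224 316 317]
150 [203 204 203 203 203 203 203 202 200 202 203 200 176 123  65  52  49  49
  52  52]
200 [202 202 202 201 202 202 202 201 200 203 202 200 181 131  67  45  46  52
  48  52]
300 [152 151 152 151 152 148 149 150 150 151 151 151 137  94  49  35  35  33
  38  37]
```

```bash
python3 - <<'E'
from h import *
s=dict(np.load("pics/w2.npz"))
for n,uv,z in [("c-",(120,208),.02),("c+",(317,208),.02),("posttop",(254,185),.106)]:
    print(n,(w2f(cast("wrist",[uv],z,s)[0])*1000).round(1))
g=cv2.imread("pics/w2.png",0)
m=(g[100:170,220:290]>190).astype(np.uint8)
for p in [(.092,.05,.112),(.142,.05,.106),(.195,.135,.02),(.195,-.135,.02)]: print(p,proj("wrist",f2w(p),s).round(1))
cv2.imwrite("pics/c2.png",cv2.resize(g[95:205,215:300],None,fx=5,fy=5,interpolation=2))
E
```

```text
c- [ 192.5 -135.3   20. ]
c+ [192.8 135.9  20. ]
posttop [140.6  51.  106. ]
(0.092, 0.05, 0.112) [[252.6 135.7]]
(0.142, 0.05, 0.106) [[253.  186.4]]
(0.195, 0.135, 0.02) [[316.3 209.5]]
(0.195, -0.135, 0.02) [[120.4 209.7]]
```

View pics/c2.png

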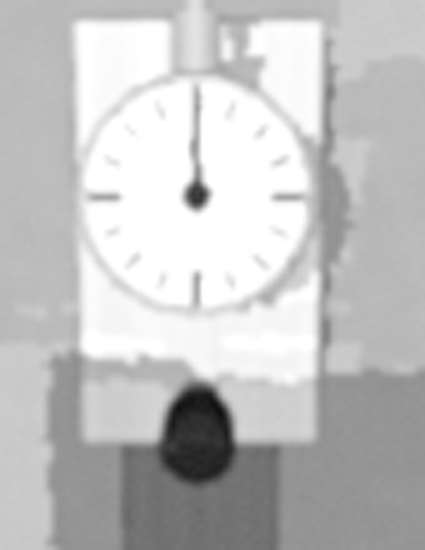

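Emit:
{"fn": "send_rows", "kwargs": {
  "xyz": [
    [2,-1,10],
    [5,-3,28],
    [7,-4,48],
    [7,-4,68],
    [7,-4,88],
    [7,-4,105],
    [7,-4,117],
    [7,-4,123],
    [7,-4,125],
    [7,-4,125]
  ],
  "dr": [
    [0,0,0],
    [0,0,0],
    [0,0,0],
    [0,0,0],
    [0,0,0],
    [0,0,0],
    [0,0,0],
    [0,0,0],
    [0,0,0],
    [0,0,0]
  ]
}}

```text
time: 3.53
position: [0.6515, -0.0076, 0.0955]
tool_rot: [0.2, -3.135, 0.0]
ft_force: [0.2, -0.6, -0.4]
grip_width: 1.001
grip_force: 0.0
```

Emit:
{"fn": "send_rows", "kwargs": {
  "xyz": [
    [0,0,0],
    [0,0,0],
    [0,0,0],
    [0,0,0],
    [0,0,0],
    [0,0,0],
    [0,0,0],
    [0,0,0],
    [0,0,0],
    [0,0,0]
  ],
  "dr": [
    [0,0,0],
    [0,0,0],
    [0,0,0],
    [0,0,0],
    [0,0,0],
    [0,0,0],
    [0,0,0],
    [0,0,0],
    [0,0,0],
    [0,0,0]
  ],
  "jaw": 8,
  "grip_force": 15
}}

```text
time: 4.37
position: [0.6515, -0.0075, 0.0955]
tool_rot: [0.2, -3.135, -0.0]
ft_force: [-0.2, -0.3, 0.4]
grip_width: 0.328
grip_force: 0.0
```

```bash
sed -i 's/^T0=T0+.*/T0=T0+FR@[.0013,-.0032]/' h.py; python3 - <<'E'
from h import *
where()
E
```

```text
t 4.37 fix [141.9  49.9  95.5] F [-0.2 -0.2  0.4] tq [0.04 0.11 0.02] grip 0.0 0.3278550271194028
 tool axes in fix (cols) [[-1.0, 0.002, -0.0], [0.002, 1.0, 0.0], [0.0, 0.0, -1.0]]
```

Still closing. I'll give it one more hold.

Emit:
{"fn": "send_rows", "kwargs": {
  "xyz": [
    [0,0,0],
    [0,0,0],
    [0,0,0],
    [0,0,0],
    [0,0,0],
    [0,0,0],
    [0,0,0],
    [0,0,0],
    [0,0,0],
    [0,0,0]
  ],
  "dr": [
    [0,0,0],
    [0,0,0],
    [0,0,0],
    [0,0,0],
    [0,0,0],
    [0,0,0],
    [0,0,0],
    [0,0,0],
    [0,0,0],
    [0,0,0]
  ]
}}

```text
time: 5.2
position: [0.6514, -0.0064, 0.0955]
tool_rot: [0.201, -3.135, -0.002]
ft_force: [-0.9, 4.7, 0.9]
grip_width: 0.178
grip_force: 15.0
```

```bash
python3 - <<'E'
from h import *
where()
E
```

```text
t 5.2 fix [141.9  50.9  95.5] F [-0.3  4.8  0.9] tq [1.19 0.31 0.02] grip 14.999335929751396 0.1779719592973675
 tool axes in fix (cols) [[-1.0, 0.001, -0.0], [0.001, 1.0, 0.001], [0.0, 0.001, -1.0]]
```

Emit:
{"fn": "send_rows", "kwargs": {
  "xyz": [
    [1,1,0],
    [3,1,0],
    [6,1,0],
    [9,1,0],
    [12,1,0],
    [15,1,0],
    [18,1,0],
    [20,1,0],
    [22,1,0],
    [22,1,0]
  ],
  "dr": [
    [0,0,0],
    [0,0,0],
    [0,0,0],
    [0,0,0],
    [0,0,0],
    [0,0,0],
    [0,0,0],
    [0,0,0],
    [0,0,0],
    [0,0,0]
  ]
}}

```text
time: 6.03
position: [0.6309, -0.009, 0.0955]
tool_rot: [-0.2, 3.131, -0.0]
ft_force: [3.5, 3.5, -3.8]
grip_width: 0.181
grip_force: 15.0
```

```bash
sed -i 's/^T0=T0+.*/T0=T0+FR@[.0013,-.0023]/' h.py; cat >> h.py <<'E'
def needle(s,im,guess,save=None):
    """needle reading: dial warped to a top view (20 px/mm), fixture -x up, +y right; clockwise from above = ..."""
    f=lambda u,v,c: f2w([c[0]-v,c[1]+u,.112])
    def warp(c,h=.032,n=640):
        src=np.array([proj("wrist",f(a*h,b*h,c),s)[0] for a,b in((-1,1),(1,1),(1,-1),(-1,-1))],np.float32)
        H=cv2.getPerspectiveTransform(src,np.array([[0,0],[n,0],[n,n],[0,n]],np.float32));return cv2.warpPerspective(im,H,(n,n),flags=cv2.INTER_CUBIC)
    c=np.array(guess[:2])
    for _ in range(3):
        w=cv2.cvtColor(np.ascontiguousarray(warp(c)),cv2.COLOR_BGR2GRAY)
        ci=cv2.HoughCircles(cv2.medianBlur(w,9),cv2.HOUGH_GRADIENT,2,400,param1=80,param2=15,minRadius=200,maxRadius=250)
        if ci is None: break
        x,y,r=ci[0,0];c=c+np.array([y-320,x-320])*1e-4
    if save: cv2.imwrite(save,w)
    p=cv2.warpPolar(cv2.GaussianBlur(w,(0,0),4),(230,1440),(320,320),230,cv2.WARP_POLAR_LINEAR).astype(float)
    d=p[:,50:140].mean(1);k=np.argmin(d);ang=np.arctan2(np.sin(k/1440*2*np.pi+np.pi/2),np.cos(k/1440*2*np.pi+np.pi/2))
    return c,r if ci is not None else None,ang,d.min(),np.median(d)
E
python3 - <<'E'
from h import *
s0=dict(np.load("pics/w2.npz"));print(needle(s0,cv2.imread("pics/w2.png"),(.092,.05),"pics/n0.png"))
s=where();im=get_image("wrist")[:,:,::-1];cv2.imwrite("pics/w3.png",im)
r=needle(s,im,(.070,.05),"pics/n1.png");print(r,r[2]/.38,(r[2]+2*np.pi)/.38)
a,b=cv2.imread("pics/n0.png"),cv2.imread("pics/n1.png");cv2.imwrite("pics/n01.png",cv2.resize(np.hstack([a,b]),(800,400)))
E
```

```text
(array([0.0789, 0.0261]), np.float32(242.2), np.float64(-2.8667032964006864), np.float64(185.1888888888889), np.float64(223.37222222222223))
t 6.03 fix [121.3  50.1  95.5] F [ 3.9  3.  -3.8] tq [ 1.05 -0.92  0.02] grip 15.000326915178448 0.18074013662949498
 tool axes in fix (cols) [[-1.0, 0.002, 0.004], [0.002, 1.0, -0.0], [-0.004, -0.0, -1.0]]
(array([0.0705, 0.0493]), np.float32(215.2), np.float64(0.322885911618951), np.float64(111.96666666666667), np.float64(248.6888888888889)) 0.8496997674182921 17.38439794420668
```

View pics/n01.png

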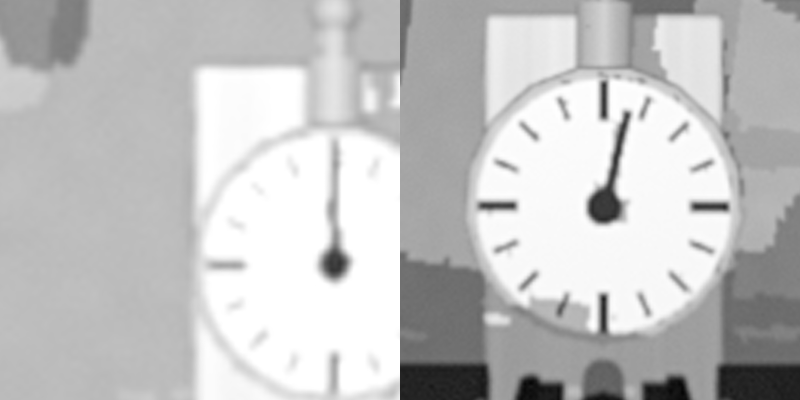

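Dial crop at 21 mm travel: the needle stands about 0.27 rad clockwise, so the plunger has just been touched (about 0.7 mm in). That puts the rim near its low side. I'll push 7 mm more.

Emit:
{"fn": "send_rows", "kwargs": {
  "xyz": [
    [0.5,0,0],
    [1.5,0,0],
    [2.5,0,0],
    [3.5,0,0],
    [4.5,0,0],
    [5.5,0,0],
    [6.5,0,0],
    [7,0,0],
    [7,0,0],
    [7,0,0]
  ],
  "dr": [
    [0,0,0],
    [0,0,0],
    [0,0,0],
    [0,0,0],
    [0,0,0],
    [0,0,0],
    [0,0,0],
    [0,0,0],
    [0,0,0],
    [0,0,0]
  ]
}}

```text
time: 6.92
position: [0.625, -0.0098, 0.0956]
tool_rot: [-0.2, 3.13, -0.0]
ft_force: [6.6, 4.2, -5.7]
grip_width: 0.18
grip_force: 15.0
```

```bash
python3 - <<'E'
s=open('h.py').read()
s=s.replace("    if save: cv2","""    q=cv2.GaussianBlur(w,(0,0),12)[250:390,250:390];hy,hx=np.unravel_index(np.argmin(q),q.shape);hx+=250;hy+=250
    c=c+np.array([hy-320,hx-320])*1e-4
    if save: cv2""").replace("(320,320),230,cv2","(float(hx),float(hy)),230,cv2")
open('h.py','w').write(s)
E
python3 - <<'E'
from h import *
s=where();im=get_image("wrist")[:,:,::-1];cv2.imwrite("pics/w4.png",im)
r=needle(s,im,(.0635,.05),"pics/n2.png");print(r,r[2]/.38,(r[2]+2*np.pi)/.38)
E
```

```text
t 6.92 fix [115.3  50.1  95.6] F [ 7.1  3.3 -5.7] tq [ 0.99 -1.43 -0.02] grip 15.000862064771354 0.17965098566699675
 tool axes in fix (cols) [[-1.0, 0.002, 0.006], [0.002, 1.0, -0.001], [-0.006, -0.001, -1.0]]
(array([0.0657, 0.0493]), np.float32(226.2), np.float64(2.4652775684419903), np.float64(102.82222222222222), np.float64(248.61111111111111)) 6.487572548531554 23.022270725319938
```

Emit:
{"fn": "send_rows", "kwargs": {
  "xyz": [
    [0,0,0],
    [0,0,0],
    [0,0,0],
    [0,0,0],
    [0,0,0],
    [0,0,0],
    [0,0,0],
    [0,0,0],
    [0,0,0],
    [0,0,0]
  ],
  "dr": [
    [0,0,0],
    [0,0,0],
    [0,0,0],
    [0,0,0],
    [0,0,0],
    [0,0,0],
    [0,0,0],
    [0,0,0],
    [0,0,0],
    [0,0,0]
  ],
  "jaw": 70
}}

```text
time: 7.8
position: [0.6226, -0.0102, 0.0956]
tool_rot: [-0.2, 3.135, 0.0]
ft_force: [-0.6, -0.4, -0.8]
grip_width: 0.782
grip_force: 0.0
```

Emit:
{"fn": "send_rows", "kwargs": {
  "xyz": [
    [0,0,-5],
    [0,0,-20],
    [0,0,-40],
    [0,0,-60],
    [0,0,-80],
    [0,0,-100],
    [0,0,-115],
    [0,0,-125],
    [0,0,-130],
    [0,0,-130]
  ],
  "dr": [
    [0,0,0],
    [0,0,0],
    [0,0,0],
    [0,0,0],
    [0,0,0],
    [0,0,0],
    [0,0,0],
    [0,0,0],
    [0,0,0],
    [0,0,0]
  ]
}}

```text
time: 8.63
position: [0.6231, -0.0102, 0.2267]
tool_rot: [-0.199, 3.133, 0.0]
ft_force: [0.5, -0.7, -0.0]
grip_width: 0.805
grip_force: 0.0
```

```bash
python3 - <<'E'
from h import *
s=where();print(s["joint_positions"].round(2));im=get_image("wrist")[:,:,::-1];cv2.imwrite("pics/w5.png",im)
np.savez("pics/w5.npz",**{k:s[k] for k in("position","tool_rot")})
r=needle(s,im,(.0657,.05),"pics/n3.png");print(r,r[2]/.38)
go([.0,-.03,.225],pose(1))
print(proj("wrist",f2w([.0,-.03,.145]),s),proj("wrist",f2w([.045,-.03,.1]),s),proj("wrist",f2w([.0,.05,.13]),s))
cv2.imwrite("pics/w5b.png",cv2.resize(im,(800,600),interpolation=cv2.INTER_CUBIC))
E
```

```text
t 8.63 fix [113.4  49.9 226.7] F [ 0.4 -0.7 -0. ] tq [-0.02  0.   -0.06] grip 0.0 0.805364235864446
 tool axes in fix (cols) [[-1.0, 0.002, 0.002], [0.002, 1.0, 0.0], [-0.002, 0.0, -1.0]]
[-0.35  0.28  0.39  1.56 -0.11  1.33  1.75]
(array([0.0673, 0.0762]), np.float32(224.2), np.float64(3.141592653589793), np.float64(134.37777777777777), np.float64(195.95555555555555)) 8.267349088394193
shift [112.7 -80.2   0.5] dr [ 0.   -0.    3.14]
[[157.37153789  63.29386739]] [[177.13393774 121.19046287]] [[257.64475173  65.90647366]]
```

View pics/w5b.png

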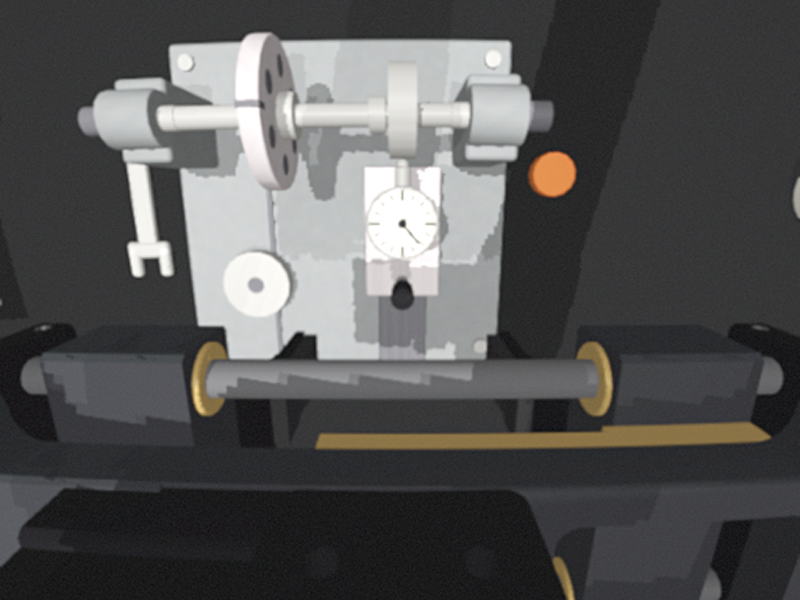

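Wrist view (800 scale): the dial is at (402,223) and its needle points to (419,244). That is about 2.46 rad clockwise, or 6.5 mm, so the gauge is set. The wheel's notch is at the top (250,104). Next I'll do the half turn and move over the wheel.

Emit:
{"fn": "send_rows", "kwargs": {
  "xyz": [
    [6,-5,0],
    [18,-13,0],
    [34,-24,0],
    [52,-37,0],
    [70,-50,0],
    [86,-61,0],
    [99,-70,0],
    [108,-77,0],
    [113,-80,0],
    [113,-80,0]
  ],
  "dr": [
    [0,0,0.1],
    [0,0,0.22],
    [0,0,0.34],
    [0,0,0.46],
    [0,0,0.58],
    [0,0,0.7],
    [0,0,0.82],
    [0,0,0.94],
    [0,0,1.06],
    [0,0,1.18]
  ]
}}

```text
time: 9.52
position: [0.5188, -0.1053, 0.2243]
tool_rot: [-1.588, -2.708, 0.002]
ft_force: [0.0, -0.2, -0.0]
grip_width: 0.804
grip_force: 0.0
```

Emit:
{"fn": "send_rows", "kwargs": {
  "xyz": [
    [0,0,0],
    [0,0,0],
    [0,0,0],
    [0,0,0],
    [0,0,0],
    [0,0,0],
    [0,0,0],
    [0,0,0],
    [0,0,0],
    [0,0,0]
  ],
  "dr": [
    [0,0,0.12],
    [0,0,0.24],
    [0,0,0.36],
    [0,0,0.48],
    [0,0,0.6],
    [0,0,0.72],
    [0,0,0.84],
    [0,0,0.96],
    [0,0,1.08],
    [0,0,1.2]
  ]
}}

```text
time: 10.35
position: [0.5199, -0.1037, 0.2241]
tool_rot: [-2.839, -1.342, 0.003]
ft_force: [0.1, -0.3, 0.2]
grip_width: 0.801
grip_force: 0.0
```

Emit:
{"fn": "send_rows", "kwargs": {
  "xyz": [
    [0,0,0],
    [0,0,0],
    [0,0,0],
    [0,0,0],
    [0,0,0],
    [0,0,0],
    [0,0,0],
    [0,0,0],
    [0,0,0],
    [0,0,0]
  ],
  "dr": [
    [0,0,0.12],
    [0,0,0.24],
    [0,0,0.36],
    [0,0,0.48],
    [0,0,0.6],
    [0,0,0.7],
    [0,0,0.76],
    [0,0,0.76],
    [0,0,0.76],
    [0,0,0.76]
  ]
}}

```text
time: 11.18
position: [0.5203, -0.1038, 0.2249]
tool_rot: [-3.135, -0.205, 0.002]
ft_force: [0.0, -0.2, 0.1]
grip_width: 0.804
grip_force: 0.0
```

```bash
python3 - <<'E'
from h import *
s=where();print(s["joint_positions"].round(2));im=get_image("wrist")[:,:,::-1];cv2.imwrite("pics/w6.png",im)
np.savez("pics/w6.npz",**{k:s[k] for k in("position","tool_rot")})
go([.0,-.03,.15],pose(1))
for n,p in dict(wtop=(0,-.03,.145),ecctop=(0,.05,.128),dial=(.067,.05,.112),shaftw=(0,.0,.107),headc=(0,.107,.118)).items(): print(n,(proj("wrist",f2w(p),s)[0]/.64).round(1))
cv2.imwrite("pics/w6b.png",cv2.resize(im,(800,600),interpolation=cv2.INTER_CUBIC))
E
```

```text
t 11.18 fix [ -0.6 -29.6 224.9] F [-0.  -0.2  0.1] tq [-0.04  0.17 -0.01] grip 0.0 0.803999817120436
 tool axes in fix (cols) [[1.0, 0.001, -0.001], [0.001, -1.0, 0.0], [-0.001, -0.0, -1.0]]
[-0.45  0.07  0.63  1.79 -0.05  1.3  -1.25]
shift [ 0.6  0.3 75.1] dr [-0.     0.001  0.001]
wtop [400.4 313.1]
ecctop [268.2 304.9]
dial [268.4 191.1]
shaftw [354.4 296.6]
headc [184.7 300.6]
```

View pics/w6b.png

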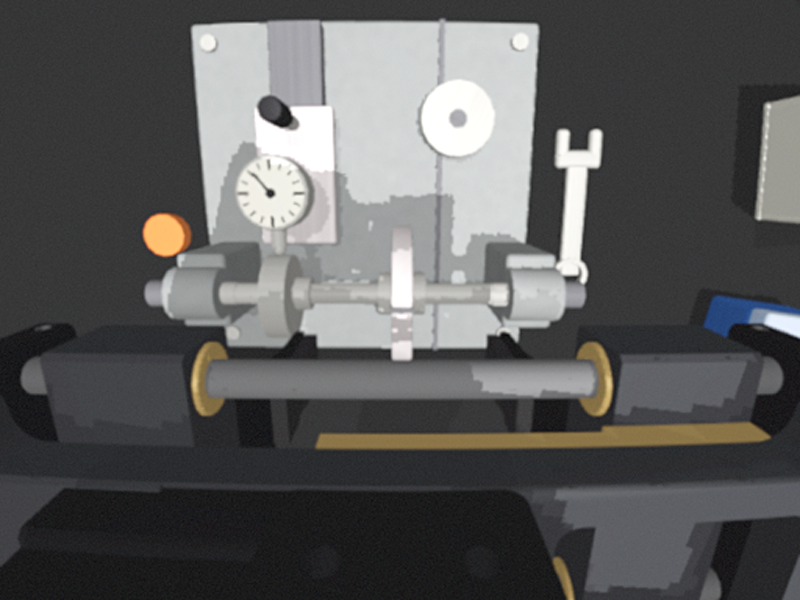

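Wrist view (800 scale): the wheel rim is centred at column 402 with the notch at the top, where predicted. The dial is at (271,193) and visible from here. Next I'll lean to −40° and straddle the rim.

Emit:
{"fn": "send_rows", "kwargs": {
  "xyz": [
    [-3,0,3],
    [-10,0.2,10],
    [-18,0.4,18],
    [-26,0.4,26],
    [-34,0.4,34],
    [-42,0.4,42],
    [-50,0.4,50],
    [-55,0.4,54],
    [-57.3,0.4,56],
    [-57.3,0.4,56]
  ],
  "dr": [
    [0,0.05,0],
    [0,0.13,0],
    [0,0.22,0],
    [0,0.31,0],
    [0,0.4,0],
    [0,0.49,0],
    [0,0.58,0],
    [0,0.65,0],
    [0,0.698,0],
    [0,0.698,0]
  ],
  "jaw": 40
}}

```text
time: 12.07
position: [0.4766, -0.1046, 0.1746]
tool_rot: [-2.934, -0.228, -0.873]
ft_force: [-1.4, 0.5, -0.3]
grip_width: 0.459
grip_force: 0.0
```

Emit:
{"fn": "send_rows", "kwargs": {
  "xyz": [
    [0,0,0],
    [0,0,0],
    [0,0,0],
    [0,0,0],
    [0,0,0],
    [0,0,0],
    [0,0,0],
    [0,0,0],
    [0,0,0],
    [0,0,0]
  ],
  "dr": [
    [0,0,0],
    [0,0,0],
    [0,0,0],
    [0,0,0],
    [0,0,0],
    [0,0,0],
    [0,0,0],
    [0,0,0],
    [0,0,0],
    [0,0,0]
  ]
}}

```text
time: 12.9
position: [0.4762, -0.1045, 0.1741]
tool_rot: [-2.934, -0.225, -0.868]
ft_force: [-0.8, 0.2, -0.4]
grip_width: 0.461
grip_force: 0.0
```

```bash
python3 - <<'E'
from h import *
s=where();print(s["joint_positions"].round(2))
go([.042*np.sin(-.698),-.03,.1+.042*np.cos(.698)],pose(1,-.698))
E
```

```text
t 12.9 fix [-44.4 -24.6 174.1] F [-0.7  0.3 -0.4] tq [-0.18  0.78  0.04] grip 0.0 0.46050347802159824
 tool axes in fix (cols) [[0.838, 0.032, 0.545], [0.012, -0.999, 0.042], [0.546, -0.029, -0.838]]
[ 0.4  -0.3  -0.02  2.33 -0.51  0.68 -0.7 ]
shift [-8.3  7.1 44.3] dr [-0.042  0.121  0.009]
```

```bash
cat >> h.py <<'E'
def arc(deg,rho=.042): 
    a=np.radians(deg);go([rho*np.sin(a),-.03,.1+rho*np.cos(a)],pose(1,a))
E
python3 - <<'E'
from h import *
arc(-20,.09)
E
```

```text
shift [17.1  5.5 -1.6] dr [-0.04  -0.228  0.016]
```

Emit:
{"fn": "send_rows", "kwargs": {
  "xyz": [
    [4,1,0],
    [8,3,-1],
    [12,4,-1],
    [17,5.5,-1.6],
    [17,5.5,-1.6],
    [17,5.5,-1.6],
    [17,5.5,-1.6],
    [17,5.5,-1.6],
    [17,5.5,-1.6],
    [17,5.5,-1.6]
  ],
  "dr": [
    [-0.01,-0.06,0],
    [-0.02,-0.12,0.01],
    [-0.03,-0.18,0.016],
    [-0.04,-0.228,0.016],
    [-0.04,-0.228,0.016],
    [-0.04,-0.228,0.016],
    [-0.04,-0.228,0.016],
    [-0.04,-0.228,0.016],
    [-0.04,-0.228,0.016],
    [-0.04,-0.228,0.016]
  ]
}}

```text
time: 13.73
position: [0.4896, -0.1085, 0.1842]
tool_rot: [-3.065, -0.197, -0.54]
ft_force: [0.4, 0.3, 0.4]
grip_width: 0.46
grip_force: 0.0
```

```bash
python3 - <<'E'
from h import *
s=where();print(s["joint_positions"].round(2));arc(-20,.09);arc(-20,.042)
E
```

```text
t 13.73 fix [-31.7 -30.4 184.2] F [0.4 0.3 0.4] tq [-0.11  0.55 -0.04] grip 0.0 0.460021381963586
 tool axes in fix (cols) [[0.94, -0.001, 0.342], [-0.001, -1.0, 0.0], [0.342, -0.0, -0.94]]
[ 0.46 -0.18 -0.18  2.14 -0.22  0.87 -1.05]
shift [ 1.  -0.4 -0.1] dr [-0.     0.    -0.001]
shift [ 1.  -0.3 47.9] dr [-0.     0.    -0.001]
```

Emit:
{"fn": "send_rows", "kwargs": {
  "xyz": [
    [1,0,4],
    [1,0,10],
    [1,0,18],
    [1,0,26],
    [1,0,34],
    [1,0,40],
    [1,0,45],
    [1,0,48],
    [1,0,48],
    [1,0,48]
  ],
  "dr": [
    [0,0,0],
    [0,0,0],
    [0,0,0],
    [0,0,0],
    [0,0,0],
    [0,0,0],
    [0,0,0],
    [0,0,0],
    [0,0,0],
    [0,0,0]
  ]
}}

```text
time: 14.57
position: [0.5075, -0.1061, 0.1396]
tool_rot: [-3.065, -0.198, -0.54]
ft_force: [0.5, -0.3, 0.2]
grip_width: 0.46
grip_force: 0.0
```

Emit:
{"fn": "send_rows", "kwargs": {
  "xyz": [
    [0,0,0],
    [0,0,0],
    [0,0,0],
    [0,0,0],
    [0,0,0],
    [0,0,0],
    [0,0,0],
    [0,0,0],
    [0,0,0],
    [0,0,0]
  ],
  "dr": [
    [0,0,0],
    [0,0,0],
    [0,0,0],
    [0,0,0],
    [0,0,0],
    [0,0,0],
    [0,0,0],
    [0,0,0],
    [0,0,0],
    [0,0,0]
  ],
  "jaw": 6,
  "grip_force": 6
}}

```text
time: 15.4
position: [0.5074, -0.1055, 0.1397]
tool_rot: [-3.065, -0.199, -0.54]
ft_force: [-0.1, 3.3, 0.6]
grip_width: 0.134
grip_force: 6.0
```

```bash
python3 - <<'E'
from h import *
s=where();print(s["joint_positions"].round(2));arc(-20,.042)
E
```

```text
t 15.4 fix [-13.6 -29.7 139.7] F [0.3 3.3 0.6] tq [0.68 0.61 0.25] grip 6.000449135899544 0.13425383428953128
 tool axes in fix (cols) [[0.94, 0.0, 0.342], [0.0, -1.0, 0.001], [0.342, -0.001, -0.94]]
[ 0.45 -0.09 -0.2   2.16 -0.21  0.76 -1.07]
shift [-0.8  0.3 -0.1] dr [-0.001  0.     0.   ]
```

Emit:
{"fn": "send_rows", "kwargs": {
  "xyz": [
    [2.2,-0.3,0.1],
    [4.4,-0.6,0.2],
    [6.6,-0.8,0.5],
    [8.7,-0.8,0.9],
    [10.9,-0.8,1.4],
    [13.0,-0.8,2.1],
    [15.1,-0.8,2.8],
    [17.1,-0.8,3.6],
    [19.1,-0.8,4.6],
    [21.0,-0.8,5.6]
  ],
  "dr": [
    [0,-0.0524,0],
    [0,-0.1047,0],
    [0,-0.1571,0],
    [0,-0.2094,0],
    [0,-0.2618,0],
    [0,-0.3142,0],
    [0,-0.3665,0],
    [0,-0.4189,0],
    [0,-0.4712,0],
    [0,-0.5236,0]
  ]
}}

```text
time: 16.23
position: [0.5273, -0.1029, 0.1415]
tool_rot: [3.111, 0.199, -0.283]
ft_force: [-4.7, 1.9, 2.8]
grip_width: 0.14
grip_force: 6.0
```

```bash
python3 - <<'E'
from h import *
s=where();print(s["joint_positions"].round(2));arc(10,.042)
im=get_image("wrist")[:,:,::-1];cv2.imwrite("pics/w7.png",im);print((proj("wrist",f2w([.067,.05,.112]),s)).round(1))
try: print(needle(s,im,(.067,.05),"pics/n7.png"))
except Exception as e: print(e)
E
```

```text
t 16.23 fix [  6.4 -29.6 141.5] F [-4.4  2.5  2.8] tq [ 0.4   1.1  -0.07] grip 5.999942421913147 0.1398834799570211
 tool axes in fix (cols) [[0.984, -0.001, -0.18], [-0.001, -1.0, 0.001], [-0.18, -0.001, -0.984]]
[ 0.33  0.29 -0.26  1.71  0.11  1.33 -1.4 ]
shift [ 0.9  0.4 -0.1] dr [-0.001  0.007 -0.001]
[[123.6 127.3]]
(array([0.0881, 0.0484]), np.float32(237.8), np.float64(2.273291350722614), np.float64(87.71111111111111), np.float64(216.13333333333333))
```

Emit:
{"fn": "send_rows", "kwargs": {
  "xyz": [
    [2.2,0,0.1],
    [4.4,0,0.2],
    [6.6,0,0.5],
    [8.7,0,0.9],
    [10.9,0,1.4],
    [13.0,0,2.1],
    [15.1,0,2.8],
    [17.1,0,3.6],
    [19.1,0,4.6],
    [21.0,0,5.6]
  ],
  "dr": [
    [0,-0.0524,0],
    [0,-0.1047,0],
    [0,-0.1571,0],
    [0,-0.2094,0],
    [0,-0.2618,0],
    [0,-0.3142,0],
    [0,-0.3665,0],
    [0,-0.4189,0],
    [0,-0.4712,0],
    [0,-0.5236,0]
  ]
}}

```text
time: 17.12
position: [0.5478, -0.1002, 0.1323]
tool_rot: [2.904, 0.187, -1.063]
ft_force: [-2.9, 1.8, 1.2]
grip_width: 0.137
grip_force: 6.0
```

```bash
python3 - <<'E'
from h import *
s=where();print(s["joint_positions"].round(2));arc(40,.042);arc(40,.085)
E
```

```text
t 17.12 fix [ 27.1 -29.6 132.3] F [-2.6  2.2  1.2] tq [ 0.32  0.07 -0.34] grip 5.999928563833237 0.13714737635103127
 tool axes in fix (cols) [[0.764, -0.001, -0.646], [-0.0, -1.0, 0.001], [-0.646, -0.001, -0.764]]
[ 0.19  0.72 -0.21  1.26  0.22  1.87 -1.47]
shift [0.  0.4 0.2] dr [-0.001  0.004 -0.   ]
shift [ -0.2   0.3 -42.8] dr [-0.001  0.004 -0.   ]
```

Emit:
{"fn": "send_rows", "kwargs": {
  "xyz": [
    [0,0,0],
    [0,0,0],
    [0,0,0],
    [0,0,0],
    [0,0,0],
    [-4.4,0,0.2],
    [-8.7,0,0.9],
    [-13.0,0,2.1],
    [-17.1,0,3.6],
    [-21.0,0,5.6]
  ],
  "dr": [
    [0,0,0],
    [0,0,0],
    [0,0,0],
    [0,0,0],
    [0,0,0],
    [0,0.1047,0],
    [0,0.2094,0],
    [0,0.3142,0],
    [0,0.4189,0],
    [0,0.5236,0]
  ],
  "jaw": 36
}}

```text
time: 17.95
position: [0.5295, -0.1028, 0.1433]
tool_rot: [3.112, 0.2, -0.259]
ft_force: [0.6, -0.3, 0.7]
grip_width: 0.41
grip_force: 0.0
```

Emit:
{"fn": "send_rows", "kwargs": {
  "xyz": [
    [-4.4,0,0.2],
    [-8.7,0,0.9],
    [-13.0,0,2.1],
    [-17.1,0,3.6],
    [-21.0,0,5.6],
    [-22.9,0,6.8],
    [-22.9,0,6.8],
    [-22.9,0,6.8],
    [-22.9,0,6.8],
    [-22.9,0,6.8]
  ],
  "dr": [
    [0,0.1047,0],
    [0,0.2094,0],
    [0,0.3142,0],
    [0,0.4189,0],
    [0,0.5236,0],
    [0,0.576,0],
    [0,0.576,0],
    [0,0.576,0],
    [0,0.576,0],
    [0,0.576,0]
  ]
}}

```text
time: 18.78
position: [0.5069, -0.1053, 0.1401]
tool_rot: [-3.047, -0.199, -0.621]
ft_force: [-0.6, -0.3, -1.1]
grip_width: 0.413
grip_force: 0.0
```

```bash
python3 - <<'E'
from h import *
s=where();print(s["joint_positions"].round(2));arc(-23,.042)
im=get_image("wrist")[:,:,::-1];cv2.imwrite("pics/w8.png",im);print((proj("wrist",f2w([.067,.05,.112]),s)).round(1))
try: print(needle(s,im,(.067,.05),"pics/n8.png"))
except Exception as e: print(e)
a,b=cv2.imread("pics/n7.png"),cv2.imread("pics/n8.png");a=cv2.resize(np.hstack([a,b]),(800,400));b=cv2.resize(im,(266,200));b=cv2.copyMakeBorder(b,0,0,0,534,0)
cv2.imwrite("pics/n78.png",np.vstack([a,b]))
E
```

```text
t 18.78 fix [-14.1 -29.4 140.1] F [-0.6 -0.2 -1.1] tq [-0.11  0.6  -0.02] grip 0.0 0.4125055138498807
 tool axes in fix (cols) [[0.92, 0.001, 0.391], [0.001, -1.0, -0.0], [0.391, 0.001, -0.92]]
[ 0.48 -0.12 -0.22  2.2  -0.27  0.7  -1.  ]
shift [-2.7  0.6  0.4] dr [ 0.    -0.001  0.001]
[[149.5 127.2]]
(array([0.0658, 0.0494]), np.float32(224.0), np.float64(2.4914575072219054), np.float64(139.25555555555556), np.float64(254.98888888888888))
```

View pics/n78.png

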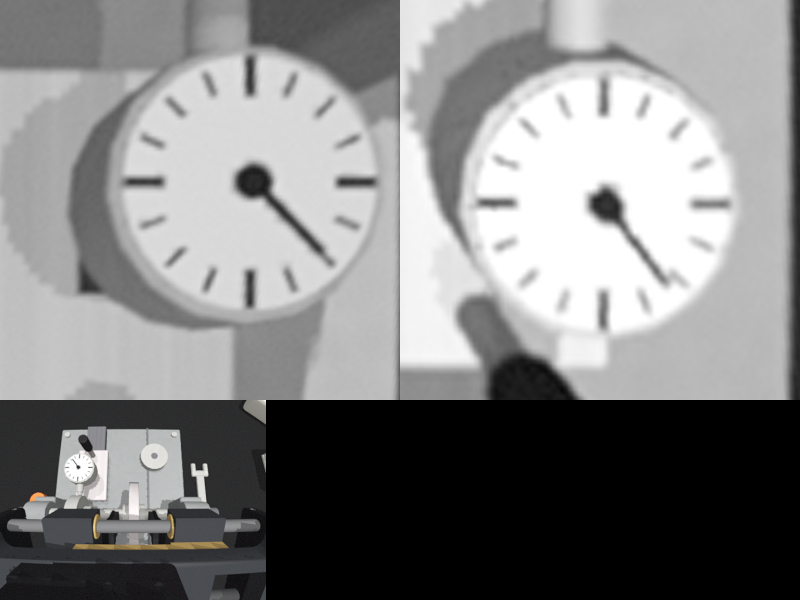

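Crops: the needle read about 2.37 rad at 27° of turn and about 2.48 rad at 60° (2.46 rad at 0°). The low point is therefore near 30° and the high side near 210°, so I'll keep turning forward.

Emit:
{"fn": "send_rows", "kwargs": {
  "xyz": [
    [-1.5,0,0.2],
    [-2.7,0,0.4],
    [-2.7,0,0.4],
    [-2.7,0,0.4],
    [-2.7,0,0.4],
    [-2.7,0,0.4],
    [-2.7,0,0.4],
    [-2.7,0,0.4],
    [-2.7,0,0.4],
    [-2.7,0,0.4]
  ],
  "dr": [
    [0,0,0],
    [0,0,0],
    [0,0,0],
    [0,0,0],
    [0,0,0],
    [0,0,0],
    [0,0,0],
    [0,0,0],
    [0,0,0],
    [0,0,0]
  ],
  "jaw": 6,
  "grip_force": 6
}}

```text
time: 19.67
position: [0.503, -0.1059, 0.1375]
tool_rot: [-3.047, -0.197, -0.62]
ft_force: [2.3, -0.4, -1.7]
grip_width: 0.137
grip_force: 6.0
```

```bash
python3 - <<'E'
from h import *
s=where();arc(-23,.042)
E
```

```text
t 19.67 fix [-18.  -29.5 137.5] F [ 2.2 -0.7 -1.7] tq [-0.25  0.52 -0.05] grip 5.999404862523079 0.13654462927892674
 tool axes in fix (cols) [[0.921, -0.0, 0.391], [-0.0, -1.0, -0.0], [0.391, -0.0, -0.921]]
shift [ 1.9  0.5 -0.4] dr [ 0.  0. -0.]
```

Emit:
{"fn": "send_rows", "kwargs": {
  "xyz": [
    [2.7,0,0],
    [5.4,0,0],
    [8.2,0,0.1],
    [10.6,0,0.5],
    [12.8,0,1.0],
    [14.9,0,1.7],
    [17.0,0,2.4],
    [19.0,0,3.2],
    [21.0,0,4.2],
    [22.9,0,5.2]
  ],
  "dr": [
    [0,-0.0524,0],
    [0,-0.1047,0],
    [0,-0.1571,0],
    [0,-0.2094,0],
    [0,-0.2618,0],
    [0,-0.3142,0],
    [0,-0.3665,0],
    [0,-0.4189,0],
    [0,-0.4712,0],
    [0,-0.5236,0]
  ]
}}

```text
time: 20.5
position: [0.5238, -0.1033, 0.1414]
tool_rot: [3.121, 0.2, -0.204]
ft_force: [-5.3, 1.0, 2.5]
grip_width: 0.134
grip_force: 6.0
```

Emit:
{"fn": "send_rows", "kwargs": {
  "xyz": [
    [2.2,0,0.1],
    [4.4,0,0.2],
    [6.6,0,0.5],
    [8.7,0,0.9],
    [10.9,0,1.4],
    [13.0,0,2.1],
    [15.1,0,2.8],
    [17.1,0,3.6],
    [19.1,0,4.6],
    [21.0,0,5.6]
  ],
  "dr": [
    [0,-0.0524,0],
    [0,-0.1047,0],
    [0,-0.1571,0],
    [0,-0.2094,0],
    [0,-0.2618,0],
    [0,-0.3142,0],
    [0,-0.3665,0],
    [0,-0.4189,0],
    [0,-0.4712,0],
    [0,-0.5236,0]
  ]
}}

```text
time: 21.33
position: [0.5444, -0.1006, 0.1342]
tool_rot: [2.931, 0.188, -0.993]
ft_force: [-5.4, -0.4, 3.1]
grip_width: 0.136
grip_force: 6.0
```

```bash
python3 - <<'E'
from h import *
s=where();print(s["joint_positions"].round(2));arc(37,.042);im=get_image("wrist")[:,:,::-1];cv2.imwrite("pics/w9.png",im)
r=needle(s,im,(.067,.05),"pics/n9.png");print(r,r[2]/.38)
E
```

```text
t 21.33 fix [ 23.7 -29.6 134.2] F [-5.4  0.3  3.1] tq [-0.14  0.68 -0.07] grip 6.000070497393608 0.13592273811845274
 tool axes in fix (cols) [[0.794, -0.001, -0.608], [-0.001, -1.0, 0.001], [-0.608, -0.0, -0.794]]
[ 0.22  0.68 -0.25  1.31  0.23  1.83 -1.48]
shift [ 1.6  0.4 -0.4] dr [-0.001  0.008 -0.001]
(array([0.0641, 0.0493]), np.float32(246.6), np.float64(-2.9888763440402895), np.float64(63.86666666666667), np.float64(209.24444444444444)) -7.86546406326392
```

Emit:
{"fn": "send_rows", "kwargs": {
  "xyz": [
    [0,0,0],
    [0,0,0],
    [0,0,0],
    [0,0,0],
    [0,0,0],
    [-4.4,0,0.2],
    [-8.7,0,0.9],
    [-13.0,0,2.1],
    [-17.1,0,3.6],
    [-21.0,0,5.6]
  ],
  "dr": [
    [0,0,0],
    [0,0,0],
    [0,0,0],
    [0,0,0],
    [0,0,0],
    [0,0.1047,0],
    [0,0.2094,0],
    [0,0.3142,0],
    [0,0.4189,0],
    [0,0.5236,0]
  ],
  "jaw": 36
}}

```text
time: 22.22
position: [0.5265, -0.103, 0.1431]
tool_rot: [3.121, 0.201, -0.179]
ft_force: [-0.4, 0.3, -0.9]
grip_width: 0.412
grip_force: 0.0
```

Emit:
{"fn": "send_rows", "kwargs": {
  "xyz": [
    [-4.4,0,0.2],
    [-8.7,0,0.9],
    [-13.0,0,2.1],
    [-17.1,0,3.6],
    [-21.0,0,5.6],
    [-21.0,0,5.6],
    [-21.0,0,5.6],
    [-21.0,0,5.6],
    [-21.0,0,5.6],
    [-21.0,0,5.6]
  ],
  "dr": [
    [0,0.1047,0],
    [0,0.2094,0],
    [0,0.3142,0],
    [0,0.4189,0],
    [0,0.5236,0],
    [0,0.5236,0],
    [0,0.5236,0],
    [0,0.5236,0],
    [0,0.5236,0],
    [0,0.5236,0]
  ]
}}

```text
time: 23.05
position: [0.5066, -0.1053, 0.14]
tool_rot: [-3.047, -0.199, -0.621]
ft_force: [0.4, -0.8, 0.8]
grip_width: 0.414
grip_force: 0.0
```

Emit:
{"fn": "send_rows", "kwargs": {
  "xyz": [
    [0,0,0],
    [0,0,0],
    [0,0,0],
    [0,0,0],
    [0,0,0],
    [0,0,0],
    [0,0,0],
    [0,0,0],
    [0,0,0],
    [0,0,0]
  ],
  "dr": [
    [0,0,0],
    [0,0,0],
    [0,0,0],
    [0,0,0],
    [0,0,0],
    [0,0,0],
    [0,0,0],
    [0,0,0],
    [0,0,0],
    [0,0,0]
  ]
}}

```text
time: 23.88
position: [0.5046, -0.1057, 0.1388]
tool_rot: [-3.047, -0.197, -0.62]
ft_force: [0.3, 0.2, 1.4]
grip_width: 0.414
grip_force: 0.0
```

```bash
python3 - <<'E'
from h import *
s=where();print(s["joint_positions"].round(2));arc(-23,.042);im=get_image("wrist")[:,:,::-1];cv2.imwrite("pics/w10.png",im)
r=needle(s,im,(.067,.05),"pics/n10.png");print(r,r[2]/.38,(r[2]+2*np.pi)/.38)
E
```

```text
t 23.88 fix [-16.4 -29.5 138.8] F [0.4 0.2 1.4] tq [-0.14  0.61  0.02] grip 0.0 0.41416942655095706
 tool axes in fix (cols) [[0.921, -0.0, 0.391], [-0.0, -1.0, -0.0], [0.391, -0.0, -0.921]]
[ 0.53 -0.12 -0.25  2.2  -0.28  0.7  -0.99]
shift [-0.1  0.5  0.1] dr [ 0.  0. -0.]
(array([0.0659, 0.0494]), np.float32(216.0), np.float64(-2.9932396671702755), np.float64(104.54444444444445), np.float64(254.95555555555555)) -7.8769464925533565 8.657751684235029
```

Reading 8.66 mm, so the eccentric is at mid-swing with about 90° to go. I'll grip and turn 60° again.

Emit:
{"fn": "send_rows", "kwargs": {
  "xyz": [
    [0,0,0],
    [0,0,0],
    [0,0,0],
    [0,0,0],
    [0,0,0],
    [0,0,0],
    [0,0,0],
    [0,0,0],
    [0,0,0],
    [0,0,0]
  ],
  "dr": [
    [0,0,0],
    [0,0,0],
    [0,0,0],
    [0,0,0],
    [0,0,0],
    [0,0,0],
    [0,0,0],
    [0,0,0],
    [0,0,0],
    [0,0,0]
  ],
  "jaw": 6,
  "grip_force": 6
}}

```text
time: 24.77
position: [0.5046, -0.1057, 0.1388]
tool_rot: [-3.047, -0.197, -0.62]
ft_force: [0.4, -0.0, -0.1]
grip_width: 0.139
grip_force: 6.0
```

Emit:
{"fn": "send_rows", "kwargs": {
  "xyz": [
    [2.2,0,0.1],
    [4.4,0,0.2],
    [6.6,0,0.5],
    [8.7,0,0.9],
    [10.9,0,1.4],
    [13.0,0,2.1],
    [15.1,0,2.8],
    [17.1,0,3.6],
    [19.1,0,4.6],
    [21.0,0,5.6]
  ],
  "dr": [
    [0,-0.0524,0],
    [0,-0.1047,0],
    [0,-0.1571,0],
    [0,-0.2094,0],
    [0,-0.2618,0],
    [0,-0.3142,0],
    [0,-0.3665,0],
    [0,-0.4189,0],
    [0,-0.4712,0],
    [0,-0.5236,0]
  ]
}}

```text
time: 25.6
position: [0.5241, -0.1032, 0.1418]
tool_rot: [3.121, 0.2, -0.203]
ft_force: [-4.9, 0.3, 2.8]
grip_width: 0.137
grip_force: 6.0
```

Emit:
{"fn": "send_rows", "kwargs": {
  "xyz": [
    [2.2,0,0.1],
    [4.4,0,0.2],
    [6.6,0,0.5],
    [8.7,0,0.9],
    [10.9,0,1.4],
    [13.0,0,2.1],
    [15.1,0,2.8],
    [17.1,0,3.6],
    [19.1,0,4.6],
    [21.0,0,5.6]
  ],
  "dr": [
    [0,-0.0524,0],
    [0,-0.1047,0],
    [0,-0.1571,0],
    [0,-0.2094,0],
    [0,-0.2618,0],
    [0,-0.3142,0],
    [0,-0.3665,0],
    [0,-0.4189,0],
    [0,-0.4712,0],
    [0,-0.5236,0]
  ]
}}

```text
time: 26.43
position: [0.5448, -0.1006, 0.1344]
tool_rot: [2.932, 0.188, -0.992]
ft_force: [-3.6, -1.1, 3.6]
grip_width: 0.14
grip_force: 6.0
```

Emit:
{"fn": "send_rows", "kwargs": {
  "xyz": [
    [0,0,0],
    [0,0,0],
    [0,0,0],
    [0,0,0],
    [0,0,0],
    [-4.4,0,0.2],
    [-8.7,0,0.9],
    [-13.0,0,2.1],
    [-17.1,0,3.6],
    [-21.0,0,5.6]
  ],
  "dr": [
    [0,0,0],
    [0,0,0],
    [0,0,0],
    [0,0,0],
    [0,0,0],
    [0,0.1047,0],
    [0,0.2094,0],
    [0,0.3142,0],
    [0,0.4189,0],
    [0,0.5236,0]
  ],
  "jaw": 36
}}

```text
time: 27.27
position: [0.5265, -0.103, 0.1434]
tool_rot: [3.121, 0.201, -0.179]
ft_force: [0.0, -0.5, 0.7]
grip_width: 0.413
grip_force: 0.0
```

Emit:
{"fn": "send_rows", "kwargs": {
  "xyz": [
    [-4.4,0,0.2],
    [-8.7,0,0.9],
    [-13.0,0,2.1],
    [-17.1,0,3.6],
    [-21.0,0,5.6],
    [-21.0,0,5.6],
    [-21.0,0,5.6],
    [-21.0,0,5.6],
    [-21.0,0,5.6],
    [-21.0,0,5.6]
  ],
  "dr": [
    [0,0.1047,0],
    [0,0.2094,0],
    [0,0.3142,0],
    [0,0.4189,0],
    [0,0.5236,0],
    [0,0.5236,0],
    [0,0.5236,0],
    [0,0.5236,0],
    [0,0.5236,0],
    [0,0.5236,0]
  ]
}}

```text
time: 28.1
position: [0.5067, -0.1053, 0.1402]
tool_rot: [-3.047, -0.199, -0.622]
ft_force: [-0.1, -0.6, -0.4]
grip_width: 0.415
grip_force: 0.0
```

Emit:
{"fn": "send_rows", "kwargs": {
  "xyz": [
    [0,0,0],
    [0,0,0],
    [0,0,0],
    [0,0,0],
    [0,0,0],
    [0,0,0],
    [0,0,0],
    [0,0,0],
    [0,0,0],
    [0,0,0]
  ],
  "dr": [
    [0,0,0],
    [0,0,0],
    [0,0,0],
    [0,0,0],
    [0,0,0],
    [0,0,0],
    [0,0,0],
    [0,0,0],
    [0,0,0],
    [0,0,0]
  ]
}}

```text
time: 28.93
position: [0.5046, -0.1057, 0.1389]
tool_rot: [-3.047, -0.197, -0.62]
ft_force: [-0.7, 0.0, -0.5]
grip_width: 0.41
grip_force: 0.0
```

```bash
python3 - <<'E'
from h import *
s=where();arc(-23,.042);im=get_image("wrist")[:,:,::-1];cv2.imwrite("pics/w11.png",im)
r=needle(s,im,(.067,.05),"pics/n11.png");print(r,r[2]/.38,(r[2]+2*np.pi)/.38)
E
```

```text
t 28.93 fix [-16.4 -29.5 138.9] F [-0.7  0.1 -0.5] tq [-0.09  0.59  0.02] grip 0.0 0.4103301477470228
 tool axes in fix (cols) [[0.921, -0.0, 0.391], [-0.0, -1.0, -0.0], [0.391, -0.0, -0.921]]
shift [-0.1  0.5  0.2] dr [ 0.  0. -0.]
(array([0.065 , 0.0489]), np.float32(221.8), np.float64(-2.199114857512855), np.float64(115.41111111111111), np.float64(254.9)) -5.787144361875935 10.74755381491245
```

Emit:
{"fn": "send_rows", "kwargs": {
  "xyz": [
    [0,0,0],
    [0,0,0],
    [0,0,0],
    [0,0,0],
    [0,0,0],
    [0,0,0],
    [0,0,0],
    [0,0,0],
    [0,0,0],
    [0,0,0]
  ],
  "dr": [
    [0,0,0],
    [0,0,0],
    [0,0,0],
    [0,0,0],
    [0,0,0],
    [0,0,0],
    [0,0,0],
    [0,0,0],
    [0,0,0],
    [0,0,0]
  ],
  "jaw": 6,
  "grip_force": 6
}}

```text
time: 29.82
position: [0.5046, -0.1057, 0.1389]
tool_rot: [-3.047, -0.197, -0.62]
ft_force: [0.2, -0.4, 0.5]
grip_width: 0.137
grip_force: 6.0
```

Emit:
{"fn": "send_rows", "kwargs": {
  "xyz": [
    [2.2,0,0.1],
    [4.4,0,0.2],
    [6.6,0,0.5],
    [8.7,0,0.9],
    [10.9,0,1.4],
    [13.0,0,2.1],
    [15.1,0,2.8],
    [17.1,0,3.6],
    [19.1,0,4.6],
    [21.0,0,5.6]
  ],
  "dr": [
    [0,-0.0524,0],
    [0,-0.1047,0],
    [0,-0.1571,0],
    [0,-0.2094,0],
    [0,-0.2618,0],
    [0,-0.3142,0],
    [0,-0.3665,0],
    [0,-0.4189,0],
    [0,-0.4712,0],
    [0,-0.5236,0]
  ]
}}

```text
time: 30.65
position: [0.5242, -0.1033, 0.1419]
tool_rot: [3.121, 0.2, -0.202]
ft_force: [-4.2, 0.3, 3.6]
grip_width: 0.14
grip_force: 6.0
```

```bash
python3 - <<'E'
from h import *
s=where();arc(7,.042);im=get_image("wrist")[:,:,::-1];cv2.imwrite("pics/w12.png",im)
r=needle(s,im,(.066,.05),"pics/n12.png");print(r,(r[2]+2*np.pi)/.38)
E
```

```text
t 30.65 fix [  3.3 -29.6 141.9] F [-4.1  0.9  3.6] tq [ 0.01  1.23 -0.02] grip 5.9996431320905685 0.13997717903908802
 tool axes in fix (cols) [[0.992, -0.001, -0.129], [-0.001, -1.0, 0.0], [-0.129, -0.0, -0.992]]
shift [ 1.8  0.4 -0.1] dr [-0.     0.007 -0.001]
(array([0.0926, 0.0506]), np.float32(244.4), np.float64(-0.11344640137963172), np.float64(124.91111111111111), np.float64(182.39444444444445)) 16.236155015263037
```

Emit:
{"fn": "send_rows", "kwargs": {
  "xyz": [
    [2.2,0,0.1],
    [4.4,0,0.2],
    [6.6,0,0.5],
    [8.7,0,0.9],
    [10.9,0,1.4],
    [13.0,0,2.1],
    [13.0,0,2.1],
    [13.0,0,2.1],
    [13.0,0,2.1],
    [13.0,0,2.1]
  ],
  "dr": [
    [0,-0.0524,0],
    [0,-0.1047,0],
    [0,-0.1571,0],
    [0,-0.2094,0],
    [0,-0.2618,0],
    [0,-0.3142,0],
    [0,-0.3142,0],
    [0,-0.3142,0],
    [0,-0.3142,0],
    [0,-0.3142,0]
  ]
}}

```text
time: 31.53
position: [0.5389, -0.1013, 0.1381]
tool_rot: [3.035, 0.196, -0.668]
ft_force: [2.1, -0.4, -4.6]
grip_width: 0.141
grip_force: 6.0
```

```bash
python3 - <<'E'
from h import *
s=where();arc(25,.042);im=get_image("wrist")[:,:,::-1];cv2.imwrite("pics/w13.png",im)
r=needle(s,im,(.066,.05),"pics/n13.png");print(r,(r[2]+2*np.pi)/.38)
E
```

```text
t 31.53 fix [ 18.1 -29.5 138.1] F [ 2.  -0.7 -4.6] tq [-0.05 -1.11  0.06] grip 5.998777449131012 0.14080737107136382
 tool axes in fix (cols) [[0.908, -0.0, -0.42], [-0.0, -1.0, 0.0], [-0.42, -0.0, -0.908]]
shift [-0.3  0.5  0.2] dr [-0.    -0.003 -0.   ]
(array([0.0659, 0.0491]), np.float32(209.2), np.float64(-2.1598449493429825), np.float64(79.74444444444444), np.float64(202.04444444444445)) 10.850895678517379
```

```bash
sed -i 's/for _ in range(3)/ci=r=None\n    for _ in range(1)/; s/^        ci=cv2.Hough.*$//; s/^        if ci is None: break$//; s/^        x,y,r=ci.*$//' h.py
python3 - <<'E'
from h import *
out=[]
for n,p,l in((10,(-.0164,-.0295,.1388),-.402),(11,(-.0164,-.0295,.1389),-.402),(12,(.0033,-.0296,.1419),.1294),(13,(.0181,-.0295,.1381),.4334)):
    s=dict(position=f2w(p),tool_rot=pose(1,l).as_rotvec())
    r=needle(s,cv2.imread(f"pics/w{n}.png"),(.0659,.0492),f"pics/m{n}.png");print(n,r,(r[2]%(2*np.pi))/.38);out.append(cv2.imread(f"pics/m{n}.png"))
cv2.imwrite("pics/m.png",cv2.resize(np.vstack([np.hstack(out[:2]),np.hstack(out[2:])]),(600,600)))
E
```

```text
10 (array([0.0668, 0.0497]), None, np.float64(-3.0019663134302474), np.float64(104.38888888888889), np.float64(254.96666666666667)) 8.634786825656155
11 (array([0.0669, 0.0497]), None, np.float64(-2.199114857512855), np.float64(115.31111111111112), np.float64(254.90555555555557)) 10.74755381491245
12 (array([0.0663, 0.0494]), None, np.float64(-2.0856684561332237), np.float64(94.11111111111111), np.float64(220.98888888888888)) 11.046096976437797
13 (array([0.066 , 0.0496]), None, np.float64(-2.1598449493429825), np.float64(79.7), np.float64(202.04444444444445)) 10.850895678517379
```

View pics/m.png

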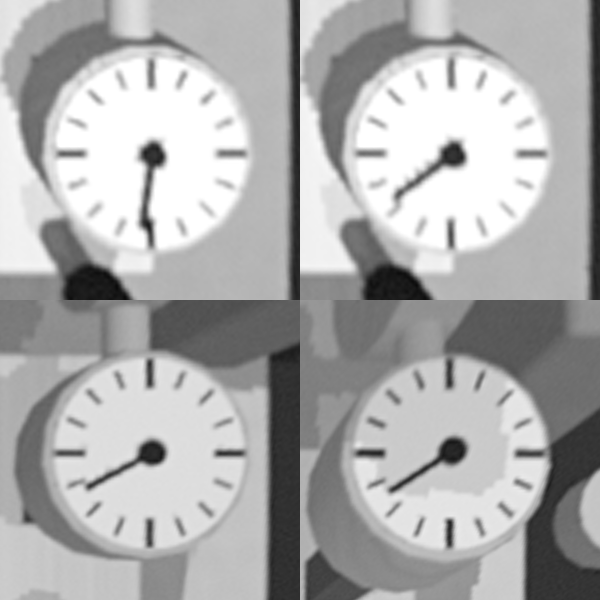

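Needle crops: 8.63 mm, then 10.75, 11.05 and 10.85 mm at +0°, +27° and +48° of this stroke. The high side is near +27°, so I'm now about 20° past it and will turn back 20°.

Emit:
{"fn": "send_rows", "kwargs": {
  "xyz": [
    [-2.2,0,0.1],
    [-4.4,0,0.2],
    [-6.6,0,0.5],
    [-8.7,0,0.9],
    [-10.9,0,1.4],
    [-13.0,0,2.1],
    [-14.4,0,2.5],
    [-14.4,0,2.5],
    [-14.4,0,2.5],
    [-14.4,0,2.5]
  ],
  "dr": [
    [0,0.0524,0],
    [0,0.1047,0],
    [0,0.1571,0],
    [0,0.2094,0],
    [0,0.2618,0],
    [0,0.3142,0],
    [0,0.349,0],
    [0,0.349,0],
    [0,0.349,0],
    [0,0.349,0]
  ]
}}

```text
time: 32.42
position: [0.5235, -0.1033, 0.1423]
tool_rot: [3.126, 0.201, -0.141]
ft_force: [-2.9, -0.7, 0.3]
grip_width: 0.135
grip_force: 6.0
```

```bash
python3 - <<'E'
from h import *
s=where();arc(5,.042);im=get_image("wrist")[:,:,::-1];cv2.imwrite("pics/w14.png",im)
r=needle(s,im,(.066,.0495),"pics/n14.png");print(r,(r[2]%(2*np.pi))/.38)
E
```

```text
t 32.42 fix [  2.6 -29.6 142.3] F [-2.9 -0.3  0.3] tq [-0.19  0.56 -0.03] grip 6.000073850154877 0.1354043430880763
 tool axes in fix (cols) [[0.996, -0.001, -0.09], [-0.001, -1.0, -0.0], [-0.09, 0.0, -0.996]]
shift [1.1 0.4 0.3] dr [ 0.     0.003 -0.001]
(array([0.0661, 0.0495]), None, np.float64(-2.0900317792632093), np.float64(88.73333333333333), np.float64(216.12222222222223)) 11.03461454714836
```

Emit:
{"fn": "send_rows", "kwargs": {
  "xyz": [
    [0,0,0],
    [0,0,0],
    [0,0,0],
    [0,0,0],
    [0,0,0],
    [0,0,0],
    [0,0,0],
    [0,0,0],
    [0,0,0],
    [0,0,0]
  ],
  "dr": [
    [0,0,0],
    [0,0,0],
    [0,0,0],
    [0,0,0],
    [0,0,0],
    [0,0,0],
    [0,0,0],
    [0,0,0],
    [0,0,0],
    [0,0,0]
  ]
}}

```text
time: 33.3
position: [0.5245, -0.1031, 0.142]
tool_rot: [3.127, 0.202, -0.137]
ft_force: [-2.8, -2.1, 1.3]
grip_width: 0.136
grip_force: 6.0
```

Emit:
{"fn": "send_rows", "kwargs": {
  "xyz": [
    [0,0,0],
    [0,0,0],
    [0,0,0],
    [0,0,0],
    [0,0,0],
    [0,0,0],
    [0,0,0],
    [0,0,0],
    [0,0,0],
    [0,0,0]
  ],
  "dr": [
    [0,0,0],
    [0,0,0],
    [0,0,0],
    [0,0,0],
    [0,0,0],
    [0,0,0],
    [0,0,0],
    [0,0,0],
    [0,0,0],
    [0,0,0]
  ],
  "jaw": 40
}}

```text
time: 34.13
position: [0.5245, -0.1031, 0.1421]
tool_rot: [3.127, 0.202, -0.137]
ft_force: [0.2, 0.3, -0.0]
grip_width: 0.46
grip_force: 0.0
```

Emit:
{"fn": "send_rows", "kwargs": {
  "xyz": [
    [0,0,-4],
    [0,0,-14],
    [0,0,-28],
    [0,0,-44],
    [0,0,-60],
    [0,0,-74],
    [0,0,-82],
    [0,0,-85],
    [0,0,-85],
    [0,0,-85]
  ],
  "dr": [
    [0,0,0],
    [0,0,0],
    [0,0,0],
    [0,0,0],
    [0,0,0],
    [0,0,0],
    [0,0,0],
    [0,0,0],
    [0,0,0],
    [0,0,0]
  ]
}}

```text
time: 34.97
position: [0.5316, -0.1021, 0.2263]
tool_rot: [3.127, 0.202, -0.138]
ft_force: [1.0, -0.8, -0.3]
grip_width: 0.457
grip_force: 0.0
```

Emit:
{"fn": "send_rows", "kwargs": {
  "xyz": [
    [0,0,0],
    [0,0,0],
    [0,0,0],
    [0,0,0],
    [0,0,0],
    [0,0,0],
    [0,0,0],
    [0,0,0],
    [0,0,0],
    [0,0,0]
  ],
  "dr": [
    [0,0,0],
    [0,0,0],
    [0,0,0],
    [0,0,0],
    [0,0,0],
    [0,0,0],
    [0,0,0],
    [0,0,0],
    [0,0,0],
    [0,0,0]
  ]
}}

```text
time: 35.8
position: [0.5319, -0.1021, 0.2268]
tool_rot: [3.127, 0.202, -0.137]
ft_force: [-0.3, 0.5, 0.5]
grip_width: 0.458
grip_force: 0.0
```

```bash
python3 - <<'E'
from h import *
s=where();im=get_image("wrist")[:,:,::-1];cv2.imwrite("pics/w15.png",im)
r=needle(s,im,(.066,.0495),"pics/n15.png");print(r,(r[2]%(2*np.pi))/.38)
E
```

```text
t 35.8 fix [ 11.1 -29.5 226.8] F [-0.3  0.5  0.5] tq [-0.    0.11 -0.01] grip 0.0 0.45751003061158163
 tool axes in fix (cols) [[0.996, -0.0, -0.087], [-0.0, -1.0, 0.0], [-0.087, -0.0, -0.996]]
(array([0.066 , 0.0494]), None, np.float64(-2.103121748653167), np.float64(136.26666666666668), np.float64(238.8)) 11.000167259280051
```

```bash
python3 -c "
from bench import *
print(close_job())"
```

```text
the job is handed in; nothing more can be done
None
```

I set the gauge at about 6.5 mm, turned the spindle until it read about 11.0 mm with the eccentric's high side at the plunger (estimated to within 10°), let go of the wheel and handed the job in at about 36 s; the verdict was not shown.

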